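# Close the service laptop and hold a valve block in the open vise for clamping

## Robot

A 7-joint arm with a two-finger parallel gripper is mounted at the origin on the work surface. World frame = base frame: x ahead of the robot, y to its left, z up, the work surface at z = 0. Lengths are in m, angles in rad, forces in N, time in s.
With the tool pointing down it reaches from about 0.4 to 0.85 m from the base axis. Payload 10.4 kg.
Tool frame: the origin (TCP) lies between the finger pads; the fingertips stand 11 mm ahead of it and the grasp point (between the pads) lies 8 mm behind it (tip_reach is the distance from the TCP to the fingertips, in m); z points along the fingers, y is the line along which they close (so a half turn about z gives the same grasp; the last joint's range is limited). The gripper opens to 85 mm and grips with 20 to 120 N. Pads are 22 mm wide; open, the fingers measure 114 mm over their backs; the gripper's body (76 mm by 85 mm) begins 54 mm behind the grasp point. The pads swing forward as they close: fully open they stand 13 mm farther back than shut.
Start: joints at [-1.325, 0.332, -0.065, 1.46, 0.022, 1.35, -0.088], TCP at [0.166, 0.603, 0.209] pointing down, gripper open.
Joint ranges: [-2.6, 2.6], [-0.5, 2.12], [-1.47, 1.34], [0.16, 2.42], [-1.27, 4.41], [0.06, 2.06], [-2.6, 2.6]. Speed limits (rad/s): [2.22, 2.22, 2.79, 2.79, 3.14, 3.14, 3.14].

## Interface

Orientations are given as a unit quaternion [x, y, z, w].
In Python, from workcell import * gives the robot as it stands.
- The arm moves only by the shell command python3 -m inch 'ROWS' [OPENING] [FORCE]. ROWS is JSON, a list of rows, each an object with "slide": the shift along the world's x, y, z in m, a list of three; "yaw": the turn about the world's z in rad. A call has 1 to 20 rows; each row is the pose to reach, as a shift and turn from the pose commanded when the call began; what a row does not reach only later rows make up. A row lasts 1/12 s, in which the tool goes at most 41.7 mm and 7.16 degrees, less where a joint would pass 70% of its speed; a pose out of reach is approached as far as the arm can. A call with a gripper value outside its range is refused whole. OPENING is the closure in counts, from 0 (fully open) to 255 (shut), set as the call begins (- or left out, the last holds). The fingers move at their own pace and stop on an object; FORCE is the grip in N (left out, the last holds). Time passes only in rows, so rows that repeat a pose let the fingers close. It gives the time, the measured TCP pose, the force, the opening and the grip force at its end, in the units of the state.
- get_obs(): the state, without advancing time (a new reading comes with each control period).
- camera(name): name is "side" or "top"; returns a dict with "frame" (384x512x3 uint8, red, green, blue), "fx", "fy", "cx", "cy" (pixels), "extrinsics" (4x4, takes a point from world to camera coordinates). Camera axes: x right, y down, z forward; pixel columns grow to the right and rows downward; lengths in m; the calibration is good to about 2 mm. A picture is of the moment at which its call begins. There is no depth.
- hand_in(): hands the job in; it is judged then, once.
The state is a dict: "clock": time; "joint_pos": joint angles; "joint_velocities": joint speeds; "tau": joint torques, N m; "position": TCP position; "ee_rot": TCP orientation; "ft_force": force on the tool from outside, world axes, zero at the start; "torque": the same for the moment, N m; "grip_width": opening from 0.0 (shut) to 1.0 (fully open); "grasp_force": force on a finger pad.
Only numpy, scipy, OpenCV 4.12 (cv2) and the standard library are available. Lean on these libraries where they do the work, as an engineer would, in place of code of your own. Each camera call takes 0.05 s, during which the arm holds its last target. There are 200 camera calls.

## Task

Lower the service laptop's lid gently until it is fully shut, so that nothing drops on its keys, and only then take the aluminium valve block out of the parts tray and bring it across to the open bench vise. Hold it there ready for your workmate to wind the vise in on it: upright, in the middle of the jaws with its two broad faces square to them, about a centimetre above the slide bar, the block never touching the vise. Finish while still holding it there, and leave everything else on the bench where it is.

Things in the scene. Friction and masses are not known exactly. Their poses are not given: they have to be found in the camera images.
- laptop_lid (a joint): opening angle of the laptop's lid, rad: 0 = shut flat on the keyboard, 1.57 = standing upright; starts at 1.45 to 1.85. The hinge is stiff: the lid stays at any angle where it is left and needs a push of only 1 to 4 N at its free edge to lower. The lid is a dark grey slab 174 mm (hinge to free edge) x 258 mm x 13 mm.
- laptop_hinge (a point): middle of the laptop's hinge line, 33 mm above the bench, on the black laptop base (186 x 258 mm, held fast in a dock on the bench). Own axes: +y along the hinge, -x from the hinge towards the keyboard side (the free edge lies there when shut), z up. In the shut lid the slab reaches from 1 to 14 mm above this point and from 4 to 178 mm in -x; the lid turns about this line.
- lid_edge (a point): middle of the lid's free edge, half-way through its thickness (178 mm from the hinge line); moves with the lid. Its axes turn with the lid: z is the normal of the lid's outer (back) face, which lies 6.5 mm from this point.
- block_center (a point): centre of the aluminium valve block, a loose upright block 56 mm (its x) x 40 mm (its y) x 110 mm tall, 0.5 to 0.85 kg, with flush ports; a brass hex plug (12 mm high) and a small steel plug stand on its top. It stands in the tray beside the filter, either of them nearer the robot; floor of the tray 3 mm, rim 22 mm above the bench. Its broad faces are those square to its y. Taken near its top it keeps fingers clear of the jaws.
- tray_in (a point): centre of the floor of the steel parts tray (285 mm along its x, 165 mm along its y, rim 22 mm above the bench, fixed).
- vise_bed (a point): point on the top of the vise's slide bar, right below the middle of the fixed jaw's gripping face and in the plane of that face. Own axes: x along the jaws, -y from the fixed face across the opening to the moving jaw, z up. The blue vise is bolted to the bench; slide bar top 105 mm and jaw tops 165 mm above the bench, so the jaws rise 60 mm above this point; jaws 125 mm long. Behind the fixed jaw is the anvil, to 114 mm in +y, lower than the jaws.
- jaw_face (a point): the same point below the gripping face of the moving jaw (moves with it), same axes; the middle of the opening lies half-way between it and vise_bed.
- vise_jaw (a joint): opening of the vise: distance between the two gripping faces, m; starts at 0.062 to 0.076. It is held by its screw and should stay as it is.
- filter: white spin-on oil filter with a yellow band, diameter 76 mm, 92 mm tall, upright in the tray; origin at the centre of its underside. Leave alone.
- tub: grease tub with yellow label and red cap, diameter 76 mm, 75 mm tall, upright; origin at the centre of its underside. Leave alone.
- wrench: steel wrench 190 mm long lying on the bench; origin at its middle underside. Leave alone.
- screwdriver: screwdriver 200 mm long lying on the bench; origin at its middle underside. Leave alone.
- tape: black roll of tape, diameter 90 mm, 22 mm high, lying flat; origin at the centre of its underside. Leave alone.
- mug: white mug, diameter 80 mm, 92 mm tall; origin at the centre of its underside. Leave alone.
- coupling: brass hose coupling, diameter 38 mm, 50 mm tall, upright on the bench; origin at the centre of its underside. Leave alone.
- block: the valve block itself, origin at the centre of its underside (55 mm below block_center).
- vise: the whole vise; origin on the bench below vise_bed (105 mm lower), same axes.
Things that resemble listed ones, but are neither listed nor needed, are in the scene too. Of the things that look like the block, the largest one is meant.

How it is judged:
By the outcome, as a careful person would: the job done as asked, in the order asked, and still so for the second after the job is handed in, while the arm keeps its last pose, push and grip.
It also fails if it takes over 64 s, if anything falls off the work surface, if the arm or the gripper's body presses on something with over 40 N, if the wrist force passes 120 N, or if a joint passes its speed limit or range.

## Working session

There is one attempt and no reset: what is moved stays moved. The work goes in short steps, Python scripts to look and compute and a shell command to move; the robot and the scene stay as the last step left them, time stands still between calls to the robot, and variables do not carry over. Pictures are saved under pics/ and viewed, at most 10 in all, crops included, and the job is handed in when it is done.

```bash
mkdir -p pics; ls; cat > h.py <<'E'
from workcell import *
import numpy as np, cv2
def snap(n,name):
    c=camera(n); cv2.imwrite(f'pics/{name}.png',cv2.cvtColor(c['frame'],cv2.COLOR_RGB2BGR)); np.save(f'pics/{name}.npy',c,allow_pickle=True); return c
def load(name): return np.load(f'pics/{name}.npy',allow_pickle=True).item()
def ray(c,u,v):
    E=np.array(c['extrinsics']);R,t=E[:3,:3],E[:3,3]
    return -R.T@t, R.T@np.array([(u-c['cx'])/c['fx'],(v-c['cy'])/c['fy'],1])
def onz(c,u,v,z):
    o,d=ray(c,u,v); return o+d*(z-o[2])/d[2]
def proj(c,p):
    E=np.array(c['extrinsics']);q=E[:3,:3]@np.array(p)+E[:3,3]
    return np.array([c['fx']*q[0]/q[2]+c['cx'],c['fy']*q[1]/q[2]+c['cy']])
def tri(c1,p1,c2,p2):
    o1,d1=ray(c1,*p1);o2,d2=ray(c2,*p2)
    s=np.linalg.lstsq(np.stack([d1,-d2],1),o2-o1,rcond=None)[0]
    a=o1+s[0]*d1;b=o2+s[1]*d2
    return (a+b)/2,np.linalg.norm(a-b)
E
python3 - <<'E'
from h import *
for n in('top','side'):
    c=snap(n,n+'0'); print(n,ray(c,256,192),c['fx'])
o=get_obs();print({k:np.round(v,3) for k,v in o.items()})
a=[cv2.resize(cv2.imread(f'pics/{n}0.png'),(800,600),interpolation=cv2.INTER_CUBIC) for n in('top','side')]
cv2.imwrite('pics/top0b.png',a[0]);cv2.imwrite('pics/side0b.png',a[1])
E
```

```text
pics
top (array([0.31259025, 0.06574209, 1.12601019]), array([ 0.23825805,  0.01926723, -0.97108747])) 353.8726495818289
side (array([-0.09380427, -0.90834205,  0.78727969]), array([ 0.44577686,  0.7389548 , -0.50548499])) 482.4291648787265
{'clock': np.float64(0.1), 'joint_pos': array([-1.325,  0.333, -0.065,  1.461,  0.022,  1.35 , -0.088]), 'joint_velocities': array([-0.001, -0.002,  0.   , -0.002, -0.   ,  0.001,  0.001]), 'tau': array([ 1.0000e-03, -6.2675e+01,  4.9000e-02, -3.9243e+01,  1.6000e-02,
        7.0000e-03, -0.0000e+00]), 'position': array([0.166, 0.602, 0.208]), 'ee_rot': array([ 0.134,  0.991, -0.001, -0.   ]), 'ft_force': array([-0.215,  0.398, -0.307]), 'torque': array([-0.126, -0.016,  0.033]), 'grasp_force': np.float64(0.0), 'grip_width': np.float64(1.0)}
```

View pics/top0b.png

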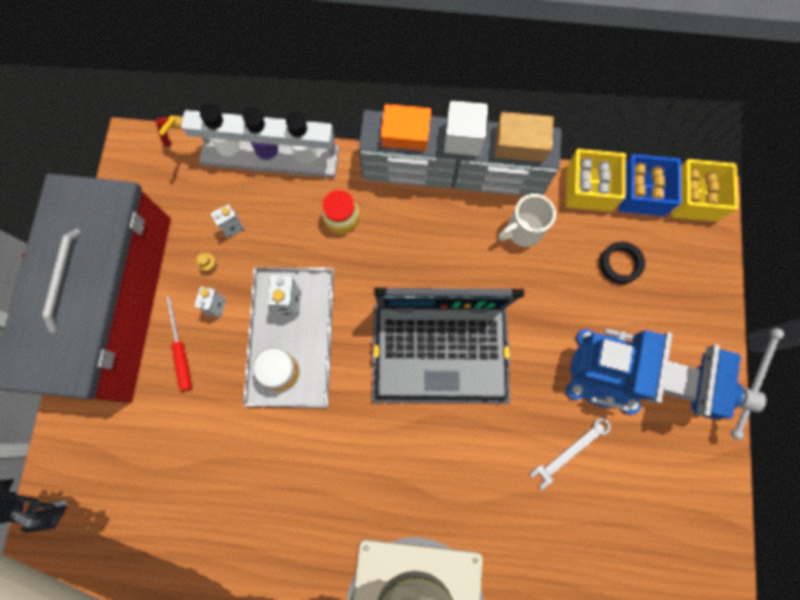

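View pics/side0b.png

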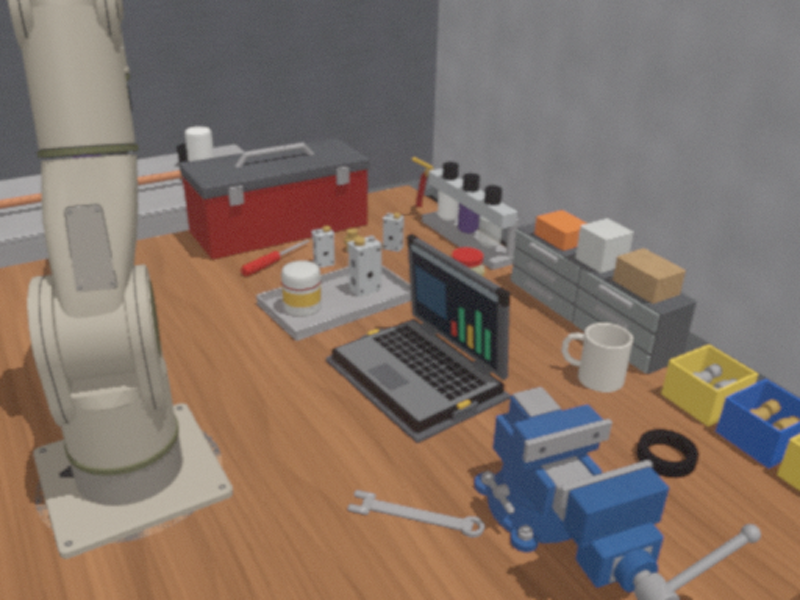

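The top view shows the laptop around (440,345), the vise around (660,375) and the tray around (290,335), in 800x600 pixels. Three white-grey blocks with a brass plug could be the one meant: A (283,293) in the tray, B (208,302) and C (227,221), both on the bench. A fits: it is the largest and stands in the tray beside the filter. I'll confirm it in an enlarged crop.

```bash
cat > crop.py <<'E'
import cv2,numpy as np,sys
# crop.py out  name:x0:y0:w:h ... -> 2x2 mosaic, 400x300 tiles with native-pixel ticks
out=sys.argv[1];T=[]
n=len(sys.argv)-2
W,H=(400,300) if n>2 else (800,300) if n==2 else (800,600)
for a in sys.argv[2:]:
    nm,x,y,w,h=a.split(':');x,y,w,h=map(int,(x,y,w,h))
    im=cv2.imread(f'pics/{nm}.png')[y:y+h,x:x+w]
    s=min(W/w,H/h);im=cv2.resize(im,None,fx=s,fy=s,interpolation=cv2.INTER_CUBIC)
    for k in range(0,w,10):
        cv2.line(im,(int(k*s),0),(int(k*s),6 if (x+k)%20 else 10),(0,255,255),1)
        if (x+k)%20==0: cv2.putText(im,str(x+k),(int(k*s),18),0,.33,(0,255,255),1)
    for k in range(0,h,10):
        cv2.line(im,(0,int(k*s)),(6,int(k*s)),(0,255,255),1)
        if (y+k)%20==0: cv2.putText(im,str(y+k),(8,int(k*s)+4),0,.33,(0,255,255),1)
    f=np.zeros((H,W,3),np.uint8);f[:im.shape[0],:im.shape[1]]=im[:H,:W];T.append(f)
if n>2: 
    while len(T)<4:T.append(np.zeros_like(T[0]))
    m=np.vstack([np.hstack(T[:2]),np.hstack(T[2:])])
else: m=np.vstack(T)
cv2.imwrite(f'pics/{out}.png',m)
E
python3 crop.py m1 top0:120:120:120:90 top0:220:180:120:90 top0:360:200:120:90 side0:130:120:140:105
python3 crop.py m2 side0:200:140:140:105 side0:300:240:140:105 top0:150:165:80:60 side0:190:130:100:75
```

```text
(no output)
```

View pics/m1.png

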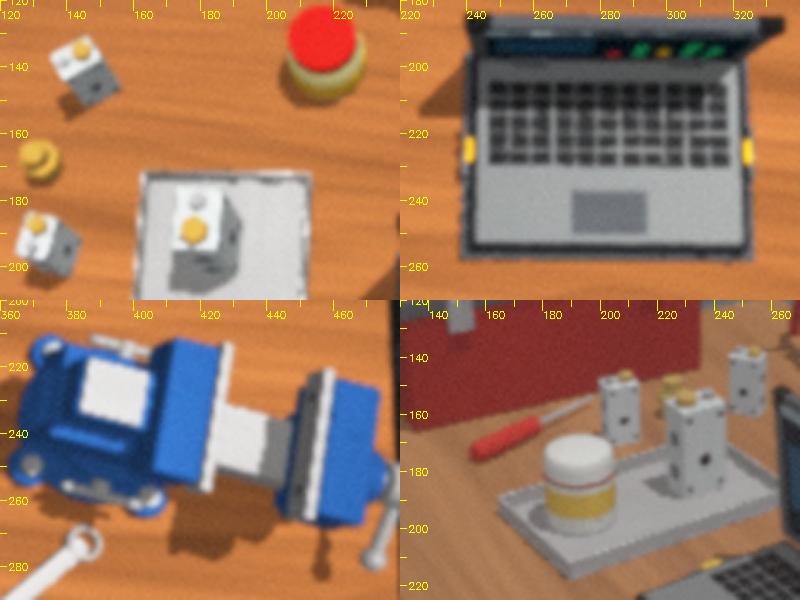

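View pics/m2.png

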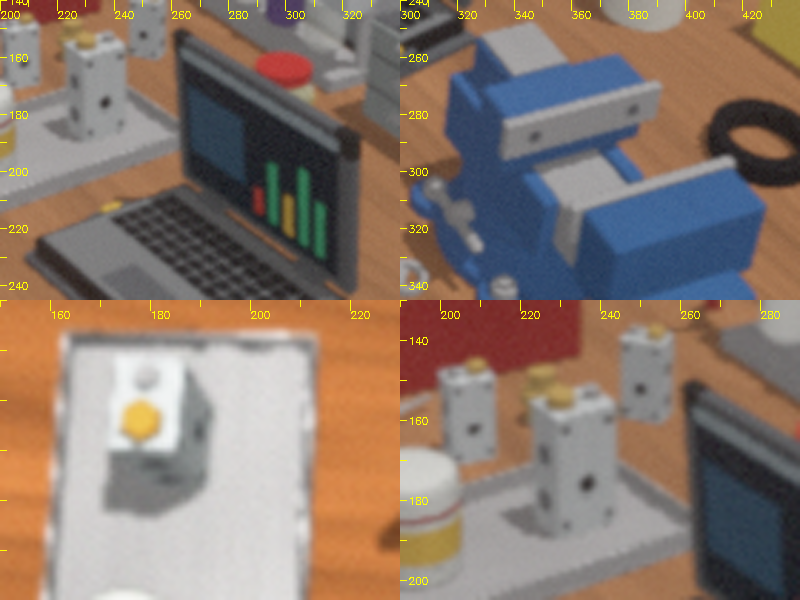

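The crops confirm that A is the largest block: native top view (179,185), side view (231,165), brass plug towards the filter and about twice the size of B and C. The lid's free edge runs (242,184)–(335,185) in the top view and (262,151)–(325,185) in the side view. The vise's fixed jaw face is at about (430,213)–(423,257) and its moving jaw face at (457,221)–(450,265).

```bash
python3 - <<'E'
from h import *
np.set_printoptions(precision=3,suppress=True)
t=load('top0');s=load('side0')
print('block top');P=[onz(t,*p,.113) for p in [(173.4,175.4),(187,175.5),(186,194.6),(171.6,195)]];print(np.array(P),np.mean(P,0),[np.linalg.norm(P[i]-P[i-1]) for i in range(4)])
print('side proj of mean top',proj(s,np.mean(P,0)))
print('tray',np.array([onz(t,*p,.022) for p in [(162.5,171.5),(213,172.5)]]))
print('base front corners z~.03',onz(t,238,258,.0),onz(t,325.6,257.4,.0))
print('lid L',tri(t,(242,184.5),s,(262.3,151.5)),'R',tri(t,(335.5,185.5),s,(325,185.5)))
print('hinge-ish side bottom R on z=.03',onz(s,323.2,242.5,.034))
print('fixed',np.array([onz(t,*p,.165) for p in [(429.6,213),(423,257)]]))
print('mov',np.array([onz(t,*p,.165) for p in [(456.6,221),(450,265)]]))
print('fixed side',np.array([onz(s,*p,.165) for p in [(336.5,282),(391,268)]]))
print('mov side',np.array([onz(s,*p,.165) for p in [(360,313),(417,295)]]))
E
```

```text
block top
[[0.586 0.336 0.113]
 [0.59  0.296 0.113]
 [0.532 0.29  0.113]
 [0.526 0.332 0.113]] [0.559 0.313 0.113] [np.float64(0.06012882700731977), np.float64(0.04060799407427667), np.float64(0.05856393352120592), np.float64(0.042380950978891115)]
side proj of mean top [233.901 154.655]
tray [[0.62  0.398 0.022]
 [0.634 0.234 0.022]]
base front corners z~.03 [0.371 0.122 0.   ] [ 0.401 -0.151  0.   ]
lid L (array([0.552, 0.125, 0.206]), np.float64(0.007279030852736676)) R (array([ 0.575, -0.124,  0.214]), np.float64(0.0020023970324606856))
hinge-ish side bottom R on z=.03 [ 0.592 -0.12   0.034]
fixed [[ 0.539 -0.397  0.165]
 [ 0.417 -0.378  0.165]]
mov [[ 0.524 -0.47   0.165]
 [ 0.403 -0.449  0.165]]
fixed side [[ 0.416 -0.373  0.165]
 [ 0.54  -0.395  0.165]]
mov side [[ 0.4   -0.46   0.165]
 [ 0.526 -0.478  0.165]]
```

```bash
python3 -c "
from workcell import *
print(tip_reach if 'tip_reach' in globals() else '')"; python3 -m inch '[{"slide":[0,0,0.19],"yaw":0},{"slide":[0,0,0.19],"yaw":0},{"slide":[0,0,0.19],"yaw":0},{"slide":[0,0,0.19],"yaw":0},{"slide":[0,0,0.19],"yaw":0},{"slide":[0.48,-0.6,0.19],"yaw":0.37},{"slide":[0.48,-0.6,0.19],"yaw":0.37},{"slide":[0.48,-0.6,0.19],"yaw":0.37},{"slide":[0.48,-0.6,0.19],"yaw":0.37},{"slide":[0.48,-0.6,0.19],"yaw":0.37},{"slide":[0.48,-0.6,0.19],"yaw":0.37},{"slide":[0.48,-0.6,0.19],"yaw":0.37},{"slide":[0.48,-0.6,0.19],"yaw":0.37},{"slide":[0.48,-0.6,0.19],"yaw":0.37},{"slide":[0.48,-0.6,0.19],"yaw":0.37},{"slide":[0.48,-0.6,0.19],"yaw":0.37},{"slide":[0.48,-0.6,0.19],"yaw":0.37},{"slide":[0.48,-0.6,0.19],"yaw":0.37},{"slide":[0.48,-0.6,0.19],"yaw":0.37},{"slide":[0.48,-0.6,0.19],"yaw":0.37}]' 255 40
```

```text
0.011
clock: 1.77
position: [0.5566, 0.1133, 0.399]
ee_rot: [-0.051, 0.999, 0.0, -0.0]
ft_force: [0.2, 0.2, 0.1]
grip_width: -0.001
grasp_force: 0.0
```

```bash
python3 -m inch '[{"slide":[0,0,0],"yaw":0},{"slide":[0,0,0],"yaw":0},{"slide":[0,0,0],"yaw":0}]'
```

```text
clock: 2.02
position: [0.5557, 0.1157, 0.3987]
ee_rot: [-0.051, 0.999, 0.0, -0.0]
ft_force: [-0.3, -0.2, 0.2]
grip_width: -0.001
grasp_force: 0.0
```

```bash
python3 -m inch '[{"slide":[0.09,-0.11,0],"yaw":0},{"slide":[0.09,-0.11,0],"yaw":0},{"slide":[0.09,-0.11,0],"yaw":0},{"slide":[0.09,-0.11,0],"yaw":0},{"slide":[0.09,-0.11,-0.2],"yaw":0},{"slide":[0.09,-0.11,-0.2],"yaw":0},{"slide":[0.09,-0.11,-0.2],"yaw":0},{"slide":[0.09,-0.11,-0.2],"yaw":0},{"slide":[0.09,-0.11,-0.2],"yaw":0},{"slide":[0.09,-0.11,-0.2],"yaw":0}]'
python3 - <<'E'
from h import *
snap('side','side1');snap('top','top1')
E
python3 crop.py m3 side1:200:100:160:120 top1:210:130:160:120 side0:300:240:120:90
```

```text
clock: 2.85
position: [0.6418, 0.0079, 0.1918]
ee_rot: [-0.052, 0.999, 0.0, -0.006]
ft_force: [-1.0, -0.3, -1.0]
grip_width: -0.004
grasp_force: 0.0
```

View pics/m3.png

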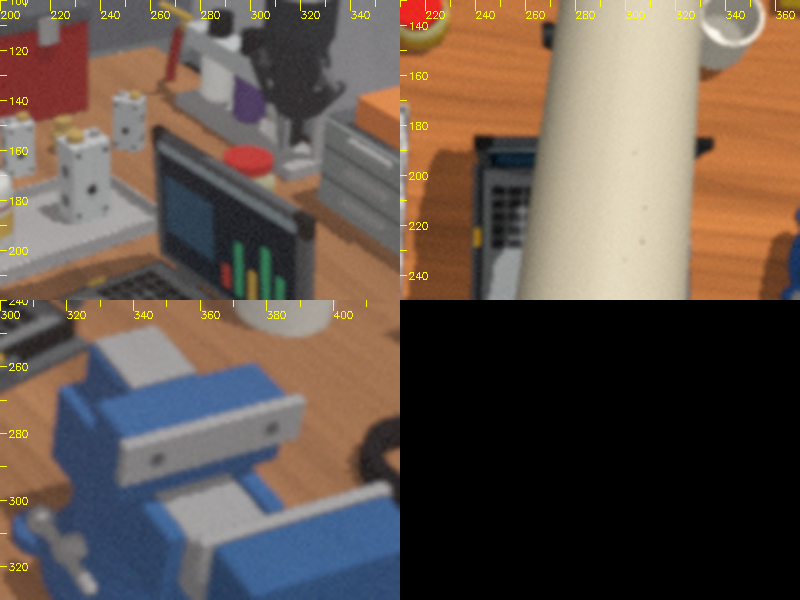

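The gripper (native side view 290,110) now stands behind the lid with nothing in between. Next I close in until it touches.

```bash
python3 -m inch '[{"slide":[-0.01,-0.001,0],"yaw":0},{"slide":[-0.02,-0.002,0],"yaw":0},{"slide":[-0.03,-0.003,0],"yaw":0},{"slide":[-0.034,-0.003,0],"yaw":0},{"slide":[-0.036,-0.004,0],"yaw":0},{"slide":[-0.036,-0.004,0],"yaw":0}]'; python3 -m inch '[{"slide":[-0.003,0,0],"yaw":0},{"slide":[-0.006,-0.001,0],"yaw":0},{"slide":[-0.009,-0.001,0],"yaw":0},{"slide":[-0.009,-0.001,0],"yaw":0}]'
```

```text
clock: 3.45
position: [0.6107, 0.0014, 0.2012]
ee_rot: [-0.051, 0.999, 0.0, 0.001]
ft_force: [-0.2, -1.0, -0.9]
grip_width: 0.004
grasp_force: 0.0
clock: 3.78
position: [0.6005, 0.0, 0.1992]
ee_rot: [-0.05, 0.999, 0.0, -0.0]
ft_force: [-0.6, -0.2, 0.1]
grip_width: 0.005
grasp_force: 0.0
```

```bash
python3 -m inch '[{"slide":[-0.004,0,-0.001],"yaw":0},{"slide":[-0.008,-0.001,-0.002],"yaw":0},{"slide":[-0.012,-0.001,-0.003],"yaw":0},{"slide":[-0.016,-0.002,-0.004],"yaw":0},{"slide":[-0.02,-0.002,-0.005],"yaw":0},{"slide":[-0.024,-0.002,-0.005],"yaw":0},{"slide":[-0.027,-0.003,-0.005],"yaw":0},{"slide":[-0.03,-0.003,-0.005],"yaw":0}]'; python3 -m inch '[{"slide":[-0.003,0,0],"yaw":0},{"slide":[-0.007,-0.001,-0.001],"yaw":0},{"slide":[-0.01,-0.001,-0.002],"yaw":0},{"slide":[-0.014,-0.001,-0.002],"yaw":0},{"slide":[-0.018,-0.002,-0.003],"yaw":0},{"slide":[-0.022,-0.002,-0.004],"yaw":0},{"slide":[-0.026,-0.003,-0.004],"yaw":0}]'
python3 - <<'E'
from h import *
snap('side','side2')
E
python3 crop.py m4 side2:200:100:160:120
```

```text
clock: 4.45
position: [0.5706, -0.003, 0.1942]
ee_rot: [-0.051, 0.999, 0.0, 0.0]
ft_force: [0.4, -1.2, 0.4]
grip_width: 0.005
grasp_force: 0.0
clock: 5.03
position: [0.5444, -0.0057, 0.1899]
ee_rot: [-0.051, 0.999, 0.0, -0.0]
ft_force: [0.1, -0.1, 0.1]
grip_width: 0.003
grasp_force: 0.0
```

View pics/m4.png

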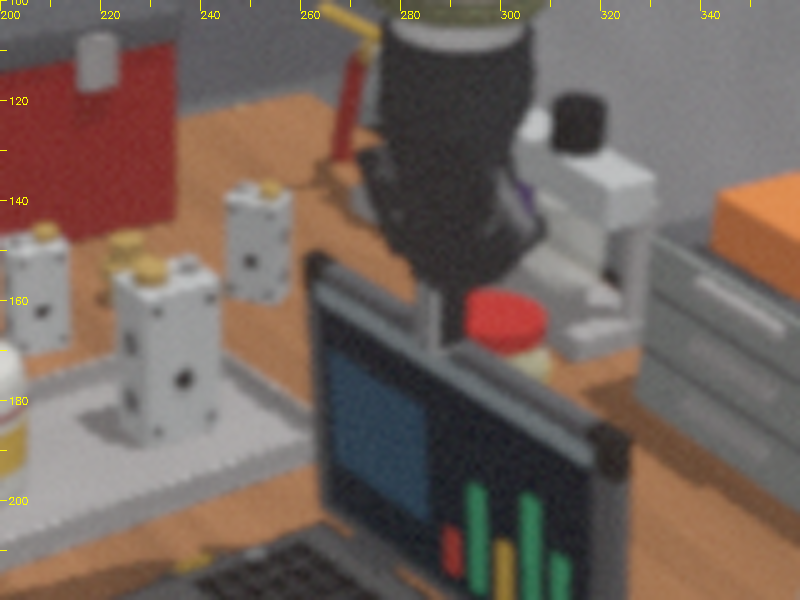

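```bash
python3 - <<'E'
from h import *
np.set_printoptions(precision=3,suppress=True)
t=load('top0');s=load('side2')
print(proj(s,[.544,-.006,.179]),proj(s,[.544,-.006,.21]),proj(s,[.544,-.006,.235]))
print(tri(t,(242,184.5),s,(261.5,151.5)),tri(t,(335.5,185.5),s,(325,186)))
for p in [(.5635,0,.21),(.552,.125,.206),(.575,-.124,.214)]: print(proj(s,p),proj(t,p))
E
```

```text
[286.892 180.293] [287.485 169.773] [287.974 161.094]
(array([0.551, 0.126, 0.206]), np.float64(0.009463780676989445)) (array([ 0.575, -0.125,  0.213]), np.float64(0.00234986373043154))
[292.426 167.162] [288.198 185.73 ]
[263.693 151.18 ] [241.357 185.543]
[325.229 185.37 ] [335.123 185.882]
```

```bash
python3 - <<'E'
from h import *
a=load('side1')['frame'].astype(int);b=load('side2')['frame'].astype(int)
np.set_printoptions(linewidth=220)
d=np.abs(a-b).max(2)
for r in range(158,192): print(r,' '.join('%3d'%x for x in d[r,270:310]))
print('lid R/L corner diff',d[178:200,312:330].mean(),d[145:160,255:270].mean())
print(b[158:192:2,286].tolist());print(a[158:192:2,286].tolist())
E
```

```text
158   3  12  19  23  31  31  33  23  18   8   1   5  20  45  57  67  64  73  95  96  93  81  74  53  30  23  15  10   5   3   1   5   3   2   4   5   4   1   1   3
159   2   2   1  17  24  29  30  34  27  21  13   6  20  47  58  62  50  59  87 108 112 111 104  64  21   4   5   1   7   3   2   2   2   2   2   3   2   2   1   2
160   3   2   5   4   3  12  18  27  31  31  22  16  19  46  60  65  47  57  85 109 128 132 118  61  22   4   4   2   1   2   4   2   3   2   2   8   1   3   1   2
161   3   4  15   5   3   3  13  13  23  25  29  25  22  35  48  55  48  57  88 122 129 140 122  64  23   6   2   5   1   7   1   0   1   2   2   8   4   1   3   2
162   3   1   7   6   6   1   5   6  13  13  21  18  11  12  16  39  37  51  90 122 132 139 116  65  21   5   2   2   3   4   1   1   5   2   2   1   3   3   4   2
163   3   1   2   2   3   1   4   1   3   3   5   7   7   5   4  13  20  39  78 111 132 140 112  59  18   2   5   3   2   6   2   2   2   2   3   4   3   3   4   5
164   7   5   3   2   1   3   7   3   5   5   2   4   7   3   5   2  16  12  64  88 110 123 105  50  10   4   0   2 
[... 4343 characters left out ...]
   4   1   3   2   6   4   4   2   9   3   1   3   7   7   7   5   6   5   8   1  10   3   3   5   3   8  11   6   8   2   4   5   4
lid R/L corner diff 3.2954545454545454 4.626666666666667
[[97, 95, 95], [117, 116, 116], [117, 116, 116], [115, 114, 116], [118, 116, 117], [117, 116, 118], [118, 119, 122], [107, 111, 115], [71, 76, 76], [33, 36, 42], [37, 37, 41], [35, 34, 39], [39, 42, 48], [37, 40, 46], [31, 34, 42], [40, 39, 46], [34, 39, 41]]
[[161, 117, 84], [164, 119, 84], [154, 114, 86], [109, 101, 100], [88, 87, 90], [69, 67, 70], [88, 94, 98], [102, 106, 109], [67, 73, 78], [35, 37, 45], [28, 33, 38], [33, 33, 39], [38, 38, 42], [32, 34, 40], [35, 36, 43], [35, 40, 47], [38, 40, 43]]
```

```bash
python3 - <<'E'
from h import *
s=load('side1');np.set_printoptions(precision=2,suppress=True)
for z in (.16,.17,.18,.19,.2,.21,.22,.23): print(z,proj(s,[.6418,.0079,z]))
a=load('side0')['frame'].astype(int);b=s['frame'].astype(int)
d=(np.abs(a-b).max(2)>25)
for r in range(130,178,2): 
  c=np.where(d[r,290:345])[0]; print(r,(c.min()+290,c.max()+290,len(c)) if len(c) else '')
E
python3 -m inch '[{"slide":[0,0,0],"yaw":0}]'
```

```text
0.16 [313.38 175.89]
0.17 [313.66 172.68]
0.18 [313.95 169.44]
0.19 [314.23 166.17]
0.2 [314.52 162.88]
0.21 [314.81 159.56]
0.22 [315.1  156.22]
0.23 [315.4  152.85]
130 (np.int64(302), np.int64(329), 25)
132 (np.int64(303), np.int64(330), 28)
134 (np.int64(303), np.int64(337), 33)
136 (np.int64(304), np.int64(337), 34)
138 (np.int64(306), np.int64(335), 30)
140 (np.int64(306), np.int64(333), 28)
142 (np.int64(309), np.int64(331), 23)
144 (np.int64(310), np.int64(329), 20)
146 (np.int64(311), np.int64(326), 16)
148 (np.int64(311), np.int64(321), 11)
150 (np.int64(311), np.int64(321), 10)
152 (np.int64(310), np.int64(320), 11)
154 (np.int64(310), np.int64(320), 11)
156 (np.int64(311), np.int64(320), 10)
158 (np.int64(312), np.int64(318), 4)
160 
162 
164 
166 
168 
170 
172 
174 
176 
clock: 5.17
position: [0.5446, -0.0059, 0.1903]
ee_rot: [-0.051, 0.999, 0.0, 0.0]
ft_force: [0.0, -0.3, -0.2]
grip_width: 0.0
grasp_force: 0.0
```

The finger passed over the lid instead of touching it. Both side views show the shut fingertips about 27 mm higher than the stated tip offset gives, with the tip at z ≈ TCP + 16 mm. I'll go back over the lid and come down lower behind it.

```bash
python3 -m inch '[{"slide":[0,0,0.03],"yaw":0},{"slide":[0,0,0.05],"yaw":0},{"slide":[0.035,0.003,0.05],"yaw":0},{"slide":[0.07,0.006,0.05],"yaw":0},{"slide":[0.096,0.01,0.05],"yaw":0},{"slide":[0.096,0.01,0.02],"yaw":0},{"slide":[0.096,0.01,-0.01],"yaw":0},{"slide":[0.096,0.01,-0.03],"yaw":0},{"slide":[0.096,0.01,-0.03],"yaw":0},{"slide":[0.096,0.01,-0.03],"yaw":0}]'; python3 -m inch '[{"slide":[-0.01,-0.001,0],"yaw":0},{"slide":[-0.02,-0.002,0],"yaw":0},{"slide":[-0.03,-0.003,0],"yaw":0},{"slide":[-0.038,-0.003,0],"yaw":0},{"slide":[-0.042,-0.004,0],"yaw":0},{"slide":[-0.045,-0.004,0],"yaw":0},{"slide":[-0.048,-0.004,0],"yaw":0},{"slide":[-0.05,-0.004,0],"yaw":0}]'
python3 - <<'E'
from h import *
c=snap('side','side3');s=load('side0');np.set_printoptions(linewidth=200)
b=c['frame'].astype(int);d=(np.abs(s['frame'].astype(int)-b).max(2)>20)
for r in range(140,182,2):
  k=np.where(d[r,255:345])[0]; print(r,(k.min()+255,k.max()+255,len(k)) if len(k) else '')
E
```

```text
clock: 6.0
position: [0.6405, 0.0043, 0.1598]
ee_rot: [-0.051, 0.999, -0.0, -0.001]
ft_force: [0.1, -0.2, -0.0]
grip_width: -0.0
grasp_force: 0.0
clock: 6.67
position: [0.591, 0.0003, 0.1605]
ee_rot: [-0.051, 0.999, 0.0, 0.0]
ft_force: [0.1, 0.2, -0.4]
grip_width: 0.003
grasp_force: 0.0
140 (np.int64(284), np.int64(316), 33)
142 (np.int64(286), np.int64(316), 31)
144 (np.int64(286), np.int64(315), 30)
146 (np.int64(287), np.int64(315), 29)
148 (np.int64(288), np.int64(317), 30)
150 (np.int64(289), np.int64(321), 33)
152 (np.int64(266), np.int64(321), 34)
154 (np.int64(266), np.int64(320), 37)
156 (np.int64(271), np.int64(318), 32)
158 (np.int64(274), np.int64(316), 27)
160 (np.int64(276), np.int64(314), 25)
162 (np.int64(281), np.int64(311), 21)
164 (np.int64(284), np.int64(307), 16)
166 (np.int64(287), np.int64(306), 16)
168 (np.int64(290), np.int64(306), 16)
170 (np.int64(298), np.int64(306), 9)
172 (np.int64(301), np.int64(305), 5)
174 
176 
178 
180
```

```bash
python3 -m inch '[{"slide":[-0.004,0,0],"yaw":0},{"slide":[-0.008,-0.001,0],"yaw":0},{"slide":[-0.012,-0.001,0],"yaw":0},{"slide":[-0.016,-0.002,0],"yaw":0},{"slide":[-0.02,-0.002,0],"yaw":0},{"slide":[-0.024,-0.002,-0.001],"yaw":0},{"slide":[-0.028,-0.003,-0.001],"yaw":0},{"slide":[-0.032,-0.003,-0.001],"yaw":0},{"slide":[-0.036,-0.004,-0.002],"yaw":0},{"slide":[-0.04,-0.004,-0.003],"yaw":0}]'
python3 - <<'E'
from h import *
snap('side','side4')
E
python3 crop.py m5 side4:200:100:160:120
```

```text
clock: 7.55
position: [0.5507, -0.0037, 0.1575]
ee_rot: [-0.051, 0.999, 0.0, 0.0]
ft_force: [1.7, -1.0, 4.5]
grip_width: 0.001
grasp_force: 1.8
```

View pics/m5.png

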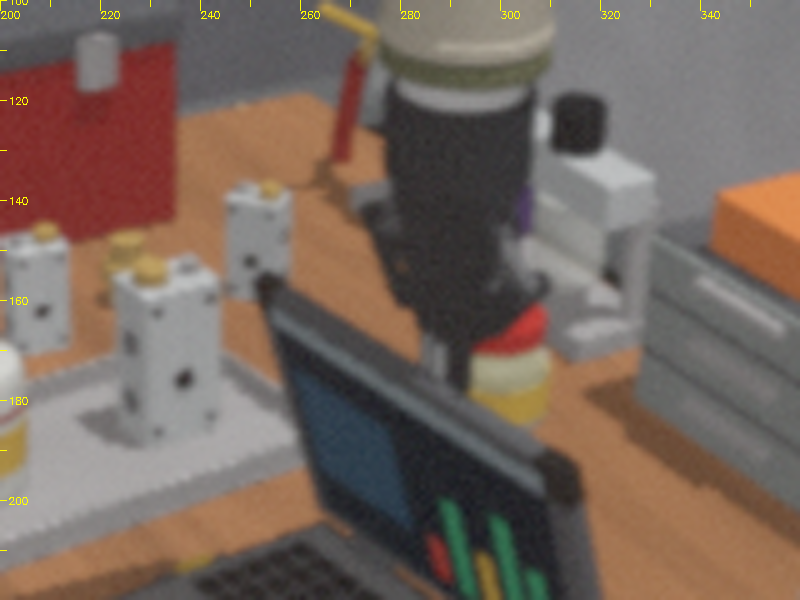

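The lid is turning: its free edge now runs (253,156)–(311,195) in the native side view, at about 70°. I'll carry on along the arc.

```bash
python3 -m inch '[{"slide":[-0.004,0,-0.001],"yaw":0},{"slide":[-0.009,-0.001,-0.002],"yaw":0},{"slide":[-0.013,-0.001,-0.003],"yaw":0},{"slide":[-0.017,-0.002,-0.005],"yaw":0},{"slide":[-0.02,-0.002,-0.006],"yaw":0},{"slide":[-0.024,-0.002,-0.008],"yaw":0},{"slide":[-0.028,-0.003,-0.01],"yaw":0},{"slide":[-0.032,-0.003,-0.012],"yaw":0},{"slide":[-0.036,-0.004,-0.014],"yaw":0}]'; python3 -m inch '[{"slide":[-0.004,0,-0.002],"yaw":0},{"slide":[-0.007,-0.001,-0.004],"yaw":0},{"slide":[-0.0105,-0.001,-0.0065],"yaw":0},{"slide":[-0.014,-0.001,-0.009],"yaw":0},{"slide":[-0.018,-0.002,-0.011],"yaw":0},{"slide":[-0.021,-0.002,-0.014],"yaw":0},{"slide":[-0.024,-0.002,-0.017],"yaw":0},{"slide":[-0.027,-0.003,-0.02],"yaw":0},{"slide":[-0.03,-0.003,-0.0225],"yaw":0}]'
```

```text
clock: 8.35
position: [0.5144, -0.0076, 0.1429]
ee_rot: [-0.051, 0.999, 0.0, -0.0]
ft_force: [1.0, 2.4, 2.3]
grip_width: 0.003
grasp_force: 1.4
clock: 9.1
position: [0.4844, -0.0109, 0.1202]
ee_rot: [-0.051, 0.999, 0.0, -0.0]
ft_force: [1.6, -0.8, 1.4]
grip_width: -0.0
grasp_force: 1.2
```

```bash
python3 -m inch '[{"slide":[-0.003,0,-0.003],"yaw":0},{"slide":[-0.006,-0.001,-0.006],"yaw":0},{"slide":[-0.009,-0.001,-0.009],"yaw":0},{"slide":[-0.012,-0.001,-0.013],"yaw":0},{"slide":[-0.014,-0.001,-0.016],"yaw":0},{"slide":[-0.0165,-0.002,-0.0195],"yaw":0},{"slide":[-0.019,-0.002,-0.023],"yaw":0},{"slide":[-0.021,-0.002,-0.0265],"yaw":0},{"slide":[-0.0235,-0.002,-0.03],"yaw":0}]'; python3 -m inch '[{"slide":[-0.002,0,-0.004],"yaw":0},{"slide":[-0.004,0,-0.007],"yaw":0},{"slide":[-0.006,-0.001,-0.011],"yaw":0},{"slide":[-0.008,-0.001,-0.015],"yaw":0},{"slide":[-0.009,-0.001,-0.019],"yaw":0},{"slide":[-0.011,-0.001,-0.023],"yaw":0},{"slide":[-0.012,-0.001,-0.027],"yaw":0},{"slide":[-0.014,-0.001,-0.031],"yaw":0},{"slide":[-0.015,-0.001,-0.035],"yaw":0}]'
python3 - <<'E'
from h import *
c=snap('side','side5')
E
python3 crop.py m6 side5:200:100:160:120
```

```text
clock: 9.85
position: [0.4611, -0.013, 0.0902]
ee_rot: [-0.051, 0.999, -0.0, -0.0]
ft_force: [0.7, -1.1, 2.4]
grip_width: 0.002
grasp_force: 1.0
clock: 10.6
position: [0.4462, -0.0139, 0.0552]
ee_rot: [-0.051, 0.999, -0.0, -0.0]
ft_force: [-1.5, 0.2, 2.3]
grip_width: -0.002
grasp_force: 0.9
```

View pics/m6.png

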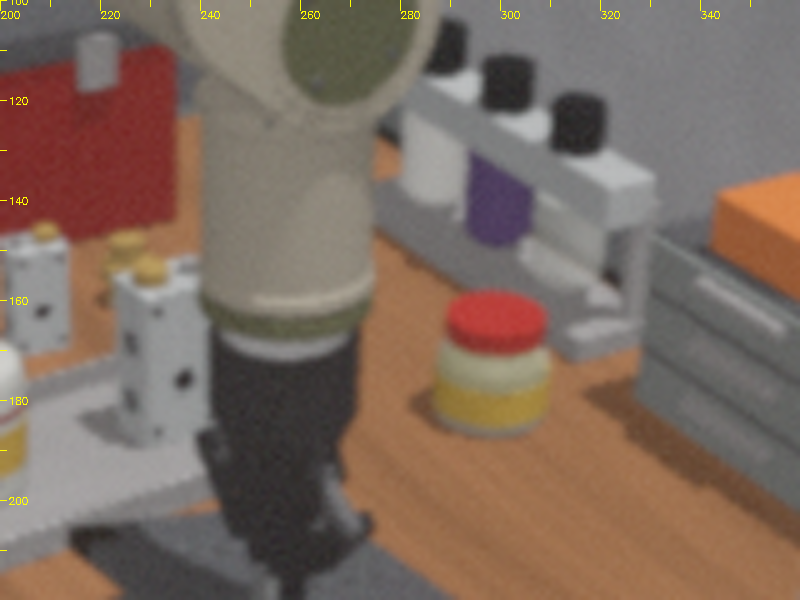

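The lid is nearly shut, at about 10°. I'll finish by feel.

```bash
python3 -m inch '[{"slide":[-0.001,0,-0.003],"yaw":0},{"slide":[-0.001,0,-0.006],"yaw":0},{"slide":[-0.002,0,-0.009],"yaw":0},{"slide":[-0.002,0,-0.012],"yaw":0},{"slide":[-0.003,0,-0.015],"yaw":0},{"slide":[-0.003,0,-0.018],"yaw":0},{"slide":[-0.004,0,-0.02],"yaw":0},{"slide":[-0.004,0,-0.021],"yaw":0}]';  python3 -m inch '[{"slide":[0,0,-0.001],"yaw":0},{"slide":[0,0,-0.002],"yaw":0},{"slide":[0,0,-0.003],"yaw":0}]'
```

```text
clock: 11.32
position: [0.4424, -0.0138, 0.0344]
ee_rot: [-0.051, 0.999, 0.0, 0.0]
ft_force: [0.6, 0.1, 1.7]
grip_width: 0.001
grasp_force: 0.8
clock: 11.57
position: [0.4422, -0.0138, 0.0315]
ee_rot: [-0.051, 0.999, 0.0, -0.0]
ft_force: [-1.5, 0.0, 2.1]
grip_width: 0.001
grasp_force: 0.9
```

```bash
python3 -m inch '[{"slide":[0,0,-0.0015],"yaw":0},{"slide":[0,0,-0.003],"yaw":0},{"slide":[0,0,-0.003],"yaw":0}]';  python3 -m inch '[{"slide":[0,0,-0.001],"yaw":0},{"slide":[0,0,-0.002],"yaw":0},{"slide":[0,0,-0.002],"yaw":0}]'
```

```text
clock: 11.82
position: [0.4423, -0.0138, 0.0284]
ee_rot: [-0.051, 0.999, 0.0, -0.0]
ft_force: [-0.3, 0.5, 0.7]
grip_width: -0.001
grasp_force: 0.0
clock: 12.07
position: [0.4424, -0.0138, 0.0265]
ee_rot: [-0.051, 0.999, 0.0, -0.0]
ft_force: [-0.1, 1.6, -0.5]
grip_width: 0.002
grasp_force: 0.0
```

```bash
python3 - <<'E'
from h import *
snap('side','side6'); snap('top','top6')
E
python3 crop.py m7 side6:190:160:160:120 top6:200:150:160:120
```

```text
(no output)
```

View pics/m7.png

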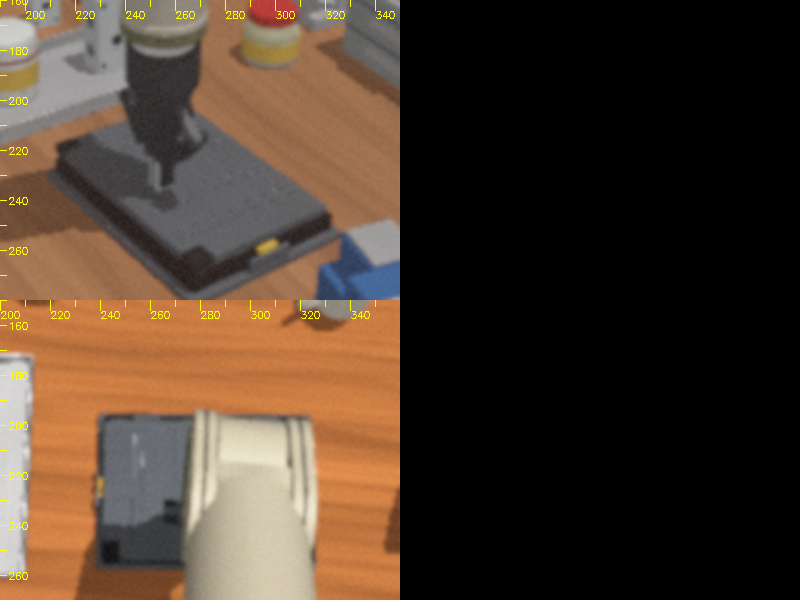

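The lid lies flat on the base in both views, or nearly so. I'll press lightly to make sure it is seated.

```bash
for i in 1 2 3; do python3 -m inch '[{"slide":[0,0,-0.001],"yaw":0},{"slide":[0,0,-0.002],"yaw":0},{"slide":[0,0,-0.002],"yaw":0}]' | grep -E "pos|ft|grasp"; done
```

```text
position: [0.4424, -0.0138, 0.0249]
ft_force: [-3.6, -0.4, 5.1]
grasp_force: 2.9
position: [0.4425, -0.0138, 0.0246]
ft_force: [-15.8, -1.1, 39.0]
grasp_force: 19.5
position: [0.4426, -0.0137, 0.0243]
ft_force: [-29.9, -1.1, 72.1]
grasp_force: 36.0
```

It is seated: the contact went firm at TCP z = 0.025 with the lid's top at 0.047, so the shut tips are about 22 mm above the reported TCP. My loop let the push climb to 72 N, so I'm backing off at once.

```bash
python3 -m inch '[{"slide":[0,0,0.004],"yaw":0},{"slide":[0,0,0.01],"yaw":0},{"slide":[0,0,0.04],"yaw":0},{"slide":[0,0,0.08],"yaw":0},{"slide":[0,0,0.12],"yaw":0},{"slide":[0,0,0.16],"yaw":0},{"slide":[0,0,0.19],"yaw":0},{"slide":[0.115,0.322,0.19],"yaw":0},{"slide":[0.115,0.322,0.19],"yaw":0},{"slide":[0.115,0.322,0.19],"yaw":0},{"slide":[0.115,0.322,0.19],"yaw":0},{"slide":[0.115,0.322,0.19],"yaw":0},{"slide":[0.115,0.322,0.19],"yaw":0},{"slide":[0.115,0.322,0.19],"yaw":0},{"slide":[0.115,0.322,0.19],"yaw":0},{"slide":[0.115,0.322,0.19],"yaw":0},{"slide":[0.115,0.322,0.19],"yaw":0},{"slide":[0.115,0.322,0.19],"yaw":0},{"slide":[0.115,0.322,0.19],"yaw":0}]' 0 60
python3 - <<'E'
from h import *
np.set_printoptions(precision=1,suppress=True)
c=snap('side','side7');o=get_obs();p=o['position']
for dz in (0,.02,.04): print(dz,proj(c,p+[0,0,dz]))
for y in(-.05,.05): print(proj(c,p+[0,y,.02]))
print('block top',proj(c,[.559,.313,.113]),p)
E
python3 crop.py m8 side7:180:90:120:90 side6:190:160:160:120
```

```text
clock: 14.5
position: [0.5576, 0.3067, 0.2106]
ee_rot: [-0.05, 0.999, -0.0, -0.0]
ft_force: [-0.3, -0.0, 0.3]
grip_width: 1.0
grasp_force: 0.0
0 [234.5 126.8]
0.02 [234.5 120.6]
0.04 [234.4 114.4]
[242.5 126.3]
[226.9 115.3]
block top [234.1 154.7] [0.6 0.3 0.2]
```

View pics/m8.png

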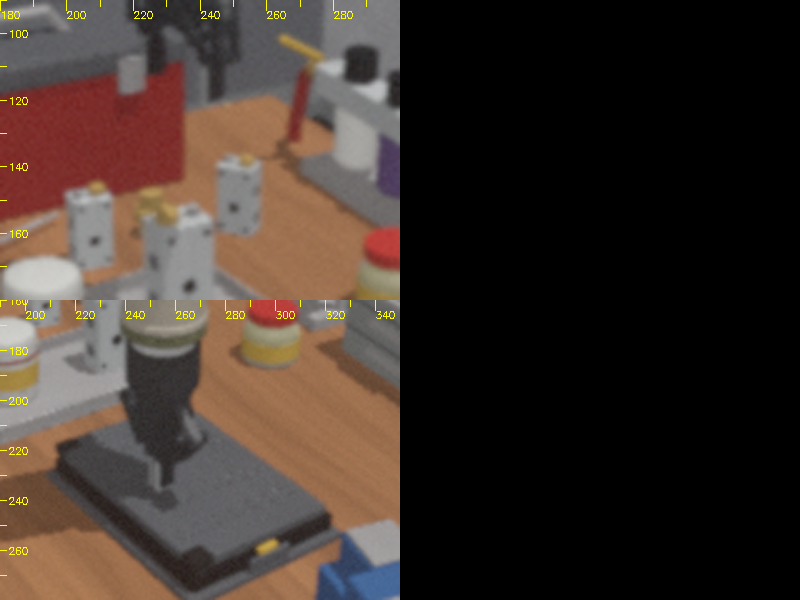

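The open fingers straddle the block above it, with their tips at native (227,112) and (244,120) and the block top at (234,155). The open tips are about 35 mm above the reported TCP, which agrees with the shut contact plus the 13 mm swing. I'll descend to TCP z ≈ 0.05, which puts the grasp point about 16 mm below the block's top.

```bash
python3 -m inch '[{"slide":[0.002,0.005,0],"yaw":0},{"slide":[0.002,0.005,-0.03],"yaw":0},{"slide":[0.002,0.005,-0.06],"yaw":0},{"slide":[0.002,0.005,-0.09],"yaw":0},{"slide":[0.002,0.005,-0.11],"yaw":0},{"slide":[0.002,0.005,-0.12],"yaw":0},{"slide":[0.002,0.005,-0.12],"yaw":0}]'; python3 -m inch '[{"slide":[0,0,-0.008],"yaw":0},{"slide":[0,0,-0.016],"yaw":0},{"slide":[0,0,-0.024],"yaw":0},{"slide":[0,0,-0.032],"yaw":0},{"slide":[0,0,-0.039],"yaw":0},{"slide":[0,0,-0.039],"yaw":0}]'
```

```text
clock: 15.13
position: [0.5584, 0.3122, 0.0887]
ee_rot: [-0.05, 0.999, -0.001, -0.001]
ft_force: [0.1, -0.3, 0.4]
grip_width: 0.996
grasp_force: 0.0
clock: 15.63
position: [0.5585, 0.3128, 0.0499]
ee_rot: [-0.051, 0.999, -0.001, -0.001]
ft_force: [0.3, -0.4, -0.1]
grip_width: 1.001
grasp_force: 0.0
```

No contact on the way down. Closing at 80 N.

```bash
python3 -m inch '[{"slide":[0,0,0],"yaw":0},{"slide":[0,0,0],"yaw":0},{"slide":[0,0,0],"yaw":0},{"slide":[0,0,0],"yaw":0},{"slide":[0,0,0],"yaw":0},{"slide":[0,0,0],"yaw":0},{"slide":[0,0,0],"yaw":0},{"slide":[0,0,0],"yaw":0},{"slide":[0,0,0],"yaw":0},{"slide":[0,0,0],"yaw":0},{"slide":[0,0,0],"yaw":0},{"slide":[0,0,0],"yaw":0}]' 255 80; python3 -m inch '[{"slide":[0,0,0.005],"yaw":0},{"slide":[0,0,0.01],"yaw":0},{"slide":[0,0,0.02],"yaw":0},{"slide":[0,0,0.03],"yaw":0},{"slide":[0,0,0.03],"yaw":0},{"slide":[0,0,0.03],"yaw":0},{"slide":[0,0,0.03],"yaw":0}]'
```

```text
clock: 16.63
position: [0.5598, 0.3139, 0.0525]
ee_rot: [-0.051, 0.999, 0.001, 0.001]
ft_force: [0.3, 1.4, 5.7]
grip_width: 0.461
grasp_force: 79.6
clock: 17.22
position: [0.5592, 0.3131, 0.0815]
ee_rot: [-0.051, 0.999, -0.0, -0.0]
ft_force: [0.0, 0.4, -7.4]
grip_width: 0.464
grasp_force: 80.0
```

The grip holds: width 39 mm, weight about 7.4 N (0.75 kg). Raising it and carrying it across.

```bash
python3 -m inch '[{"slide":[0,0,0.02],"yaw":0},{"slide":[0,0,0.05],"yaw":0},{"slide":[0,0,0.08],"yaw":0},{"slide":[0,0,0.11],"yaw":0},{"slide":[0,0,0.14],"yaw":0},{"slide":[0,0,0.17],"yaw":0},{"slide":[0,0,0.19],"yaw":0},{"slide":[0,0,0.2],"yaw":0},{"slide":[-0.001,-0.01,0.2],"yaw":0},{"slide":[-0.004,-0.03,0.2],"yaw":0},{"slide":[-0.007,-0.06,0.2],"yaw":0},{"slide":[-0.011,-0.09,0.2],"yaw":0},{"slide":[-0.014,-0.12,0.2],"yaw":0},{"slide":[-0.018,-0.15,0.2],"yaw":-0.02},{"slide":[-0.022,-0.18,0.2],"yaw":-0.04},{"slide":[-0.025,-0.21,0.2],"yaw":-0.06},{"slide":[-0.029,-0.24,0.2],"yaw":-0.08},{"slide":[-0.032,-0.27,0.2],"yaw":-0.1},{"slide":[-0.036,-0.3,0.2],"yaw":-0.12},{"slide":[-0.04,-0.33,0.2],"yaw":-0.14}]'
python3 -m inch '[{"slide":[-0.004,-0.03,0],"yaw":-0.02},{"slide":[-0.007,-0.06,0],"yaw":-0.04},{"slide":[-0.011,-0.09,0],"yaw":-0.06},{"slide":[-0.014,-0.12,0],"yaw":-0.08},{"slide":[-0.018,-0.15,0],"yaw":-0.1},{"slide":[-0.022,-0.18,0],"yaw":-0.12},{"slide":[-0.025,-0.21,0],"yaw":-0.13},{"slide":[-0.029,-0.24,0],"yaw":-0.13},{"slide":[-0.032,-0.27,0],"yaw":-0.13},{"slide":[-0.036,-0.3,0],"yaw":-0.13},{"slide":[-0.04,-0.33,0],"yaw":-0.13},{"slide":[-0.044,-0.36,0],"yaw":-0.13},{"slide":[-0.047,-0.385,0],"yaw":-0.13},{"slide":[-0.049,-0.4,0],"yaw":-0.13},{"slide":[-0.049,-0.407,0],"yaw":-0.13},{"slide":[-0.049,-0.407,0],"yaw":-0.13},{"slide":[-0.049,-0.407,0],"yaw":-0.13}]'
python3 - <<'E'
from h import *
snap('side','side8');snap('top','top8')
np.set_printoptions(precision=3,suppress=True)
t=load('top0');s=load('side0')
# profiles across the opening at jaw-top height, along vise -y, from fixed centre
F=np.array([.478,-.387]);a=np.radians(-9.6);ex=np.array([np.cos(a),np.sin(a)]);ey=np.array([-ex[1],ex[0]])
for nm,c in(('top',t),('side',s)):
  im=cv2.GaussianBlur(c['frame'],(3,3),0).astype(np.float32)
  for off in(-.045,0,.045):
    print(nm,off)
    L=[]
    for d in np.arange(.02,-.12,-.004):
      q=F+off*ex+d*ey; u,v=proj(c,[*q,.165]); L.append('%d:%s'%(round(d*1000),','.join('%d'%x for x in cv2.getRectSubPix(im,(1,1),(float(u),float(v)))[0,0])))
    print(' '.join(L))
E
```

```text
clock: 18.88
position: [0.5177, -0.019, 0.2793]
ee_rot: [0.02, 1.0, -0.0, -0.002]
ft_force: [0.9, -1.0, -6.2]
grip_width: 0.461
grasp_force: 80.9
clock: 20.3
position: [0.47, -0.4231, 0.2803]
ee_rot: [0.084, 0.996, 0.001, -0.001]
ft_force: [0.4, 0.5, -6.0]
grip_width: 0.462
grasp_force: 81.0
top -0.045
20:55,120,205 16:54,117,200 12:71,117,184 8:147,160,184 4:211,209,208 0:185,180,174 -4:129,116,108 -8:111,94,83 -12:108,90,80 -16:109,90,79 -20:110,90,80 -24:109,89,79 -28:108,89,78 -32:106,88,77 -36:105,88,76 -40:105,87,76 -44:105,86,75 -48:98,83,77 -52:78,76,83 -56:51,62,83 -60:46,60,80 -64:64,70,78 -68:71,72,73 -72:96,95,94 -76:162,161,160 -80:202,202,205 -84:154,167,194 -88:78,121,186 -92:52,110,191 -96:50,110,192 -100:50,109,191 -104:49,109,189 -108:47,107,187 -112:48,107,187 -116:53,107,186
top 0
20:53,119,204 16:55,116,199 12:75,118,182 8:146,157,180 4:211,210,211 0:226,225,223 -4:226,225,223 -8:227,226,224 -12:227,226,225 -16:227,226,225 -20:227,226,225 -24:227,226,225 -28:227,226,225 -32:214,213,212 -36:170,167,166 -40:130,129,128 -44:124,123,122 -48:124,122,122 -52:116,117,11
[... 1695 characters left out ...]
127,104 -80:164,152,147 -84:157,156,158 -88:111,122,143 -92:69,101,144 -96:64,100,148 -100:65,100,148 -104:65,101,148 -108:64,101,148 -112:64,101,148 -116:64,101,149
side 0.045
20:73,103,149 16:73,103,150 12:74,105,150 8:98,118,152 4:139,144,158 0:157,155,157 -4:142,139,139 -8:130,128,128 -12:129,127,126 -16:135,123,118 -20:145,115,98 -24:152,110,81 -28:155,111,79 -32:156,111,80 -36:156,111,79 -40:156,111,79 -44:157,111,79 -48:157,112,80 -52:157,111,79 -56:155,111,78 -60:151,108,76 -64:139,98,69 -68:131,91,65 -72:118,83,62 -76:121,99,88 -80:150,145,143 -84:155,155,157 -88:108,121,144 -92:69,101,145 -96:64,101,148 -100:64,100,148 -104:65,101,149 -108:65,101,150 -112:65,101,149 -116:65,100,149
```

```bash
python3 - <<'E'
from h import *
np.set_printoptions(precision=1,suppress=True)
s=load('side8');a=np.radians(2*np.degrees(np.arctan2(.996,.084))-180)
print('yaw',np.degrees(a))
ex=np.array([np.cos(a),np.sin(a)]);ey=np.array([-ex[1],ex[0]]);C=np.array([.47,-.4231])
for zb in(.2308,.3408):
  print(zb,np.array([proj(s,[*(C+i*.028*ex+j*.02*ey),zb]) for i,j in((-1,-1),(1,-1),(1,1),(-1,1))]))
f=s['frame'].astype(int);d=np.abs(f-load('side0')['frame'].astype(int)).max(2)>25
for r in range(150,290,4):
  k=np.where(d[r,250:460])[0]
  if len(k): print(r,k.min()+250,k.max()+250,len(k))
x0=330
for r in range(170,270,6): print(r,' '.join('%3d'%v for v in f[r,x0:x0+90:3,1]))
E
```

```text
yaw -9.641532156185292
0.2308 [[372.9 270.6]
 [398.8 263.9]
 [386.4 251.4]
 [361.1 257.6]]
0.3408 [[381.9 219.8]
 [409.5 213.7]
 [395.8 202.3]
 [369.1 207.8]]
150 261 425 54
154 260 424 61
158 260 423 68
162 261 422 74
166 261 421 85
170 261 420 87
174 262 416 92
178 262 414 97
182 262 414 103
186 262 415 108
190 263 415 108
194 263 411 107
198 263 424 109
202 256 423 118
206 250 420 116
210 253 419 120
214 250 416 121
218 250 414 115
222 250 403 98
226 251 405 102
230 256 404 92
234 261 404 88
238 261 403 71
242 263 401 60
246 276 401 58
250 267 400 63
254 251 399 58
258 255 398 57
262 260 397 56
266 264 389 35
270 331 371 13
274 332 355 24
278 335 362 28
282 336 346 11
170  86 102 106 115 115 109  93  93 104 106 100  99  96  47  53  64  53  47  44  46  48  49  47  54  47  52  50  49  52  55
176 106 105 101  89 100 108 111 114 108  96  88 104 100  49  48  55  46  45  50  47  46  45  46  45  49  52  54  53  66 133
182  94 102 108 113 110 103  89  98 101 102 100 103  97  47  51  73  48  46  41  45  43  43  50  43  46  51  60  63  71 101
188  77  80  78  96 102 111 114 110  99  87  99 
[... 987 characters left out ...]
  82 106 127  97  96 128 139 143 142 141 132 114 130 149 144  80  91 103  96  82
242 113 110 113 120 119 116 116 119 123 117 108 125 127 126 124 134 140 140 142 141 139 146 152 158 129 114 113 117 121 120
248 118 120 117 120 133 158 125 118 115 117 121 127  80 123 127 136 140 144 105  45  68 154 154 153 118 119 118 118 116 106
254 137 165 162 162 161 164 161 161 121 117 123 126  82 102 127 140 141 142 145 151 155 153 156 135 117 122 122 120 119 120
260  70  95 156 167 163 162 164 165 162 150 116 124 129 127 134 143 143 144 154 157 156 104 124 118 114 121 118 119 120 118
266  66  70  76 116 117 106 108 110 108 107 108 108 110 128 136 118 148 156 150 147 131 123 119 120 117 119 116 117 121 118
```

In the side view the block's lower corner is at about (372,270) and its right edge at column 398, within 1–2 px of the prediction, and the yaw matches the jaws at -9.6°. The opening measures about 73 mm, with its middle at (0.4715, -0.4255). Lowering it in.

```bash
python3 -m inch '[{"slide":[0.0035,-0.0025,0],"yaw":0},{"slide":[0.0035,-0.0025,-0.01],"yaw":0},{"slide":[0.0035,-0.0025,-0.02],"yaw":0},{"slide":[0.0035,-0.0025,-0.03],"yaw":0},{"slide":[0.0035,-0.0025,-0.04],"yaw":0},{"slide":[0.0035,-0.0025,-0.05],"yaw":0},{"slide":[0.0035,-0.0025,-0.05],"yaw":0},{"slide":[0.0035,-0.0025,-0.05],"yaw":0}]'
python3 -m inch '[{"slide":[0,0,-0.008],"yaw":0},{"slide":[0,0,-0.016],"yaw":0},{"slide":[0,0,-0.024],"yaw":0},{"slide":[0,0,-0.032],"yaw":0},{"slide":[0,0,-0.04],"yaw":0},{"slide":[0,0,-0.048],"yaw":0},{"slide":[0,0,-0.056],"yaw":0},{"slide":[0,0,-0.062],"yaw":0},{"slide":[0,0,-0.065],"yaw":0},{"slide":[0,0,-0.065],"yaw":0},{"slide":[0,0,-0.065],"yaw":0}]'
python3 - <<'E'
from h import *
np.set_printoptions(precision=1,suppress=True)
s=snap('side','side9');snap('top','top9');o=get_obs();C=o['position'][:2];z=o['position'][2]-.0495
q=o['ee_rot'];a=2*np.arctan2(q[1],q[0])-np.pi
ex=np.array([np.cos(a),np.sin(a)]);ey=np.array([-ex[1],ex[0]]);print(np.degrees(a),o['position'],z)
for zb in(.165,z+.11):
  print(zb,np.array([proj(s,[*(C+i*.028*ex+j*.02*ey),zb]) for i,j in((-1,-1),(1,-1),(1,1),(-1,1))]))
f=cv2.GaussianBlur(s['frame'],(3,3),0).astype(int)
for r in range(246,312,4): print(r,' '.join('%3d'%v for v in f[r,340:410:2,1]))
E
```

```text
clock: 21.07
position: [0.4736, -0.426, 0.2308]
ee_rot: [0.084, 0.996, 0.0, -0.001]
ft_force: [0.1, 0.1, -5.8]
grip_width: 0.457
grasp_force: 80.9
clock: 21.98
position: [0.474, -0.4264, 0.1668]
ee_rot: [0.084, 0.996, -0.0, 0.0]
ft_force: [0.4, 0.3, -5.0]
grip_width: 0.46
grasp_force: 81.2
-9.674296663255138 [ 0.5 -0.4  0.2] 0.11766350255769252
0.165 [[370.8 298.4]
 [395.9 291.4]
 [384.  278.4]
 [359.6 284.9]]
0.22766350255769252 [[375.6 272.3]
 [401.5 265.6]
 [389.  253. ]
 [363.8 259.3]]
246 112 115 119 120 117 114 115 117 119 119 118 110  83  60  49  46  44  47  45  45  45  44  47  48  47  43  43  44  43  54  90 117 116 114 117
250 157 159 160 159 149 127 117 115 114 114 115 119 118 111  72  48  46  47  48  48  47  44  45  45  46  44  44  46  45  52  66  88 115 121 119
254 160 160 160 160 161 160 146 122 116 115 115 113 113 114  94  61  55  50  53  62  87  65  46  50  60  55  52  48  51  57  63  60  73  96 112
258 163 162 162 162 162 162 162 159 138 117 116 116 115 116 110 105 105 103 104 104 105  75  47  50  47  46  47  49  56  57  46  48  55  65  85
262 165 164 164 162 160 154 1
[... 1142 characters left out ...]
  77  76  76  78  98 121 113 117 125 123 127 136 139 140 141 130  96  72  96 145 152 153 152 129 116 113 111 107 105  87  69
298  75  72  71  81  98 106 108 111 119 120  83  73 110 123 131 138 140 140 136  88  55  85 129 151 153 155 141 119 121 128 135 147 156 164 163
302  68  70  72  72  78  96 107 111 122 125 109  84 103 125 135 139 141 142 142 145 149 151 154 156 160 163 164 163 159 151 136 125 112 105 101
306  67  67  69  70  71  73  84 102 111 121 127 126 125 130 139 139 140 134 140 152 156 158 152 140 127 113 106 102 102 101 100 101 101 102 103
310  68  67  68  68  67  71  72  80 100 113 138 155 160 163 163 156 145 131 118 109 104 102 101 102 101 101 103 102 101 102 101 101 102 103 103
```

```bash
python3 - <<'E'
from h import *
np.set_printoptions(precision=1,suppress=True)
s=load('side0');a=np.radians(5.3)
ex=np.array([np.cos(a),np.sin(a)]);ey=np.array([-ex[1],ex[0]]);C=np.array([.559,.313])
for zb in(.003,.113):
  print(zb,np.array([proj(s,[*(C+i*.028*ex+j*.02*ey),zb]) for i,j in((-1,-1),(1,-1),(1,1),(-1,1))]))
f=cv2.GaussianBlur(s['frame'],(3,3),0).astype(int)
for r in range(146,194,2): print(r,' '.join('%3d'%v for v in f[r,214:252,1]))
s=load('side8');f=cv2.GaussianBlur(s['frame'],(3,3),0).astype(int);g=cv2.GaussianBlur(load('side0')['frame'],(3,3),0).astype(int)
print('side8 bottom: signed diff')
for r in range(244,276,2): print(r,' '.join('%4d'%v for v in (f-g)[r,354:406:2,0]))
E
```

```text
0.003 [[230.5 189.7]
 [244.8 184.9]
 [238.  180.1]
 [223.8 184.7]]
0.113 [[230.2 159.2]
 [244.9 154.8]
 [237.9 150.3]
 [223.2 154.5]]
146  53  51  51  53  56  58  63  73  87 101 109 114 117 115 111 108 109 112 114 114 115 115 116 117 117 117 118 118 118 118 122 129 134 136 137 137 137 136
148  90  81  84  90  95  98 101 109 120 131 138 140 139 134 127 120 116 115 115 115 116 116 116 117 117 117 117 118 118 119 123 129 135 136 136 137 136 136
150 122 113 110 110 110 112 114 114 112 111 113 117 120 123 125 126 124 122 121 122 125 128 131 133 131 127 121 118 117 118 123 129 133 133 128 122 121 128
152 123 117 115 114 113 114 116 120 121 121 122 126 132 139 146 149 150 148 149 156 161 157 149 145 143 140 135 128 122 120 122 128 133 129 114  95  92 109
154 127 120 117 116 114 113 113 121 133 146 153 154 145 137 136 141 144 145 149 157 165 162 154 150 153 160 167 165 152 137 128 129 133 133 130 125 124 129
156 124 118 117 116 116 114 111 114 125 142 154 155 143 129 125 127 130 135 144 159 174 182 184 183 181 179 178 174 164 145 127 121 124 128 133 135 135 135
158 123 115 113 113 110 103  9
[... 4247 characters left out ...]
   -7   -2    3    3    2    3
266    1    2    2   -1    0    2   17   44   57   63   46   55   73   78   65   16   -3   -4   -4    2    2    3    2    4    4    4
268    0    2    1    2    2    0    3   22   53   64   57   53   54   41   30   11    1    4    3    3    4    4    3    3    3    2
270    0    3    2    1    2    0   -1    4   23   26   18   10    8    4    3    3    3    3    3    2    4    4    4    4    3    4
272   -1    3    2    1    0    2    3    3    3    2    3    4    2    3    3    3    4    4    3    4    4    3    3    4    3    6
274  -12   -9   -8  -13  -23  -19   -4    1    3    2    3    4    3    3    2    4    5    4    3    3    3    3    4    3    4    4
```

The edges sit about 2 px left of the prediction, the same bias as at the start, so the block is about 4 mm off the TCP along the jaws. The edges run parallel to the prediction, so it is not tilted. Final trim is +2 mm in x and -3 mm in z.

```bash
python3 -m inch '[{"slide":[0.001,0,-0.001],"yaw":0},{"slide":[0.002,0,-0.003],"yaw":0},{"slide":[0.002,0,-0.003],"yaw":0},{"slide":[0.002,0,-0.003],"yaw":0},{"slide":[0.002,0,-0.003],"yaw":0},{"slide":[0.002,0,-0.003],"yaw":0}]'
python3 - <<'E'
from h import *
c=snap('side','side10');a=load('side0')['frame'].astype(int);b=c['frame'].astype(int)
d=np.abs(a-b).max(2)
print('tub/filter/lid/mug/vise diffs', d[160:185,288:308].mean(),d[170:200,182:206].mean(),d[205:250,370:405].mean(),d[310:340,330:350].mean(),d[325:380,400:480].mean())
# slide-bar gap: left view past the block, moving jaw plate edge unchanged?
t=c;F=np.array([.478,-.387]);n=np.radians(-9.6);ex=np.array([np.cos(n),np.sin(n)]);ey=np.array([-ex[1],ex[0]])
for off in(-.05,.05):
  print(off,[int(d[int(v),int(u)]) for u,v in [proj(c,[*(F+off*ex+k*ey),.165]) for k in(.006,0,-.076,-.082,-.088)]])
E
```

```text
clock: 22.58
position: [0.4759, -0.4263, 0.1637]
ee_rot: [0.084, 0.996, 0.0, -0.0]
ft_force: [-0.7, 0.2, -5.9]
grip_width: 0.464
grasp_force: 81.2
tub/filter/lid/mug/vise diffs 47.542 3.0694444444444446 95.24 4.4816666666666665 3.21
-0.05 [47, 55, 37, 8, 2]
0.05 [43, 126, 3, 3, 2]
```

```bash
python3 - <<'E'
from h import *
a=load('side0')['frame'].astype(int);b=load('side7')['frame'].astype(int);d=np.abs(a-b).max(2)
print('tub,mug,filter',d[160:185,290:305].mean(),d[210:245,372:402].mean(),d[170:200,182:206].mean())
o=get_obs();print(o['clock'],o['ft_force'],o['grasp_force'])
print(hand_in())
E
```

```text
tub,mug,filter 46.01866666666667 2.9495238095238094 3.65
22.6333 [-1.23753438 -0.56391971 -6.9320466 ] 81.20553174521774
the job is handed in; nothing more can be done
None
```

The job is handed in at 22.6 s: the lid is shut, and the valve block is gripped upright, square and centred between the vise jaws, an estimated 10 mm above the slide bar and clear of the vise. One slip: seating the lid, the fingertips briefly pressed it with 72 N at the wrist, under the 120 N wrist limit but above 40 N if fingers count as gripper body.

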